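# Next view on the click-stop photo turntable

### The job

The pink crystal is to be photographed from its next side. While the red lock pin still holds the click-stop turntable (the grey one with the lever), stand the pink crystal upright in the circle in the middle of its white plate; then draw the pin and hang it in the open fork beside its bore, and turn the plate by a quarter turn (two clicks) clockwise, seen from above - its lever is the handle for that - and let go, so that it rests in that click-stop with the crystal still standing. Finally press the white shutter button fully down to take the picture, and leave the brown and the black crystal standing where they are.

Things in the scene. Friction and masses are not known exactly. Their poses are not given: they have to be found in the camera images.
- turntable_base: Grey base disc of the click-stop turntable, 148 mm diameter, 20 mm high, fixed to the desk; origin at the centre of its underside. Angles round it are counted about its z axis from its x axis towards y. Ears: at 255 degrees the pin's bore; at 295 the parking fork; at 345 the sprung brass detent roller and its housing (out to 132 mm from the axis, 36 mm high)
- turntable (a joint): Plate angle about the vertical axis of turntable_base, rad: 0 at the start (locked by the pin), growing clockwise seen from above; range -0.2 to 2.5. The roller clicks into a notch every 45 degrees (0.785 rad) and pulls the plate true when within about 5 degrees of one; leaving a notch takes about 4 N at the lever knob, in between the plate turns freely
- plate_center (a point): Centre of the white plate's flat top, on the turning axis, 39 mm above the desk; turns with the plate. The white top has 144 mm diameter, with a thin grey circle of 53 mm diameter in the middle; below it a dark steel index disc of 188 mm diameter with 8 notches in its edge, its top 31 mm above the desk
- lever_knob (a point): Black upright knob, 18 mm diameter, on the end of the plate's steel lever; solid from 30 to 67 mm above the desk. This point is on its axis, 51 mm above the desk, 124 mm from the turning axis. At joint 0 the lever points at 187.5 degrees in the base's frame (towards the robot), after the quarter turn at 97.5 degrees
- lock_pin: Steel lock pin with a red grip; origin on its axis at the underside of its collar, z up. Shank 8 mm diameter, 23 mm long below the origin; collar 20 mm diameter, 4 mm thick; red grip 18 mm diameter from 9 to 42 mm above the origin. At the start its collar rests on the index disc and the shank stands through a notch into the base's bore; it must rise 25 mm to be clear
- pin_grip (a point): Point on the pin's axis in its red knob, 30 mm above the underside of the collar (the place to grip)
- bore_seat (a point): Where the pin's origin is when the pin is in the bore, 84 mm from the turning axis at 255 degrees, 31 mm above the desk; the bore is 10 mm wide
- fork_seat (a point): Middle of the fork's slot, on the top of its prongs, 36 mm above the desk, 116 mm from the turning axis at 295 degrees; x axis points outward along the slot to the open mouth. Slot 11 mm wide, prongs 6 mm thick; the shank can hang from 8 mm inside to 8 mm outside this point, collar on the prongs; the mouth, 18 mm out, flares to 21 mm. The pin may come from above or through the mouth
- crystal_pink: Pink six-sided polished crystal point, 29 x 26 mm, 90 mm high, 0.12 kg, standing upright on the desk; origin at the centre of its underside, z up. The shaft has near-parallel sides up to about 60 mm
- crystal_brown: Brown crystal point, 36 x 32 x 100 mm, standing on the desk near the pink one, to be left alone; origin at the centre of its underside
- crystal_black: Black crystal point, 33 x 31 x 110 mm, standing on the desk near the pink one, to be left alone; origin at the centre of its underside
- shutter_top (a point): Centre of the top face of the white round shutter button, 27 mm diameter, on a small black remote (38 x 66 x 12 mm) fixed to the desk; 19 mm above the desk when up
- shutter (a joint): Travel of the shutter button, m: 0 up, 0.004 fully down (about 4 N); springs back up
Mind the look-alikes: they are no part of the job. What is shaped like the lock_pin but green is not meant.

How it is judged:
On the way, in this order (a step that is already met when the one before it is completed fails the run):
1. the pink crystal stands released in the middle of the plate, with the pin still in its bore (horizontal distance between crystal_pink and plate_center below 0.02 m and z of crystal_pink in the frame of plate_center between -0.005 and 0.005 m and angle between crystal_pink's own z axis and vertical below 0.1 rad and horizontal distance between lock_pin and bore_seat below 0.004 m and z of lock_pin in the frame of bore_seat below 0.006 m and contact force between the fingers and crystal_pink below 0.1 N), for 0.2 s.
2. the pin hangs released in the fork (x of lock_pin in the frame of fork_seat between -0.012 and 0.012 m and y of lock_pin in the frame of fork_seat between -0.004 and 0.004 m and z of lock_pin in the frame of fork_seat between -0.004 and 0.004 m and angle between lock_pin's own z axis and vertical below 0.15 rad and contact force between the fingers and lock_pin below 0.1 N), for 0.2 s.
3. the plate rests in the quarter-turn click-stop, let go, with the crystal standing in the middle (value of joint turntable between 1.5208 and 1.6208 rad and velocity of joint turntable between -0.05 and 0.05 rad/s and horizontal distance between crystal_pink and plate_center below 0.02 m and z of crystal_pink in the frame of plate_center between -0.005 and 0.005 m and angle between crystal_pink's own z axis and vertical below 0.1 rad and contact force between the fingers and turntable below 0.1 N), for 0.3 s.
4. the shutter button is pressed down (past 3 mm) with the plate at rest in the click-stop (value of joint shutter above 0.003 m and value of joint turntable between 1.5208 and 1.6208 rad and velocity of joint turntable between -0.05 and 0.05 rad/s), for 0.05 s.
At the end, for the whole second after the job is handed in: Plate at rest in the quarter-turn click-stop (1.571 +- 0.05 rad); pink crystal upright (0.1 rad) on the plate within 20 mm of its centre; pin hanging at rest in the fork's slot, collar within 4 mm of the prongs, tilt under 0.15 rad; shutter button pressed and up again (value of joint turntable between 1.5208 and 1.6208 rad and velocity of joint turntable between -0.05 and 0.05 rad/s and horizontal distance between crystal_pink and plate_center below 0.02 m and z of crystal_pink in the frame of plate_center between -0.005 and 0.005 m and angle between crystal_pink's own z axis and vertical below 0.1 rad and x of lock_pin in the frame of fork_seat between -0.012 and 0.012 m and y of lock_pin in the frame of fork_seat between -0.004 and 0.004 m and z of lock_pin in the frame of fork_seat between -0.004 and 0.004 m and angle between lock_pin's own z axis and vertical below 0.15 rad and value of joint shutter below 0.001 m and linear speed of each of lock_pin, crystal_pink below 0.02 m/s); the robot touches nothing.
It fails at once if the brown or the black crystal is moved more than 30 mm or tipped (distance of any of crystal_brown, crystal_black from where it was at the start of the episode above 0.03 m or angle between any of crystal_brown, crystal_black's own z axis and vertical above 0.4 rad).
It fails at once if the pink crystal falls over (tilted more than 1 rad) (angle between crystal_pink's own z axis and vertical above 1 rad).
It also fails if it takes over 72 s, if anything falls off the work surface, if the arm or the gripper's body presses on something with over 40 N, if the wrist force passes 120 N, or if a joint passes its speed limit or range.

### The arm

A 6-joint arm with a two-finger parallel gripper is mounted at the origin on a cart in front of the work surface, level with it; the furniture and walls round the work are solid. World frame = base frame: x ahead of the robot, y to its left, z up, the work surface at z = 0. Lengths are in m, angles in rad, forces in N, time in s.
With the tool pointing down it reaches from about 0.275 to 1 m from the base axis. Payload 8.4 kg.
Tool frame: the origin (TCP) lies on the centre line of the jaws, within the pads' length; the fingertips stand 17 mm ahead of it and the grasp point (between the pads) lies 2 mm behind it (bot.tcp_to_tips is the z of the fingertips in the tool frame, in m); z points along the fingers, y is the line along which they close (so a half turn about z gives the same grasp; the last joint's range is limited). The gripper opens to 85 mm and grips with 20 to 120 N. Pads are 22 mm wide; open, the fingers measure 114 mm over their backs; the gripper's body (76 mm by 85 mm) begins 54 mm behind the grasp point. The pads swing forward as they close: fully open they stand 13 mm farther back than shut.
Start: joints at [1.108, 0.353, 1.633, -0, 1.155, -0.002], TCP at [0.278, 0.56, 0.248] pointing down, gripper open.
Joint ranges: [-2.63, 2.63], [-0.92, 2.1], [0.06, 2.66], [-1.3, 4.44], [0, 2.69], [-3.02, 3.02]. Speed limits (rad/s): [2.22, 2.22, 2.79, 3.14, 3.14, 3.14].

### API

Orientations are given as a unit quaternion [x, y, z, w].
In Python, from workcell import bot, hand, kinematics, get_obs, vision, hand_in gives the robot as it stands. The module is installed in compiled form; this text tells all that it offers. Calls block until the motion is done:
- bot.reach(position, orientation): joint-space move of the TCP to a pose.
- bot.servo_line(position, ori=None, velocity=0.15): straight line of the TCP; ori=None keeps the orientation; velocity is the mean speed in m/s.
- bot.goto_joints(angles): joint-space move.
- hand.move_gripper(opening, strength=None): finger opening in m; strength is the grip in N (None keeps the last); returns when the fingers have stopped.
- bot.dwell(seconds).
- kinematics.solve_ik(position, orientation): joint angles nearest the present ones, or None.
- get_obs(): the state.
- vision.read_camera(name): name is "side" or "top"; returns a dict with "frame" (420x560x3 uint8, red, green, blue), "intrinsics" (3x3 intrinsics, pixels), "view" (4x4, takes a point from world to camera coordinates). Camera axes: x right, y down, z forward; pixel columns grow to the right and rows downward; lengths in m; the calibration is good to about 2 mm. A picture is of the moment at which its call begins. There is no depth.
A pose or a line that the arm cannot do raises bot.IKError and nothing moves.
- hand_in(): hands the job in; it is judged then, once.
The state is a dict: "time_s": time; "joint_pos": joint angles; "joint_vel": joint speeds; "joint_efforts": joint torques, N m; "position": TCP position; "orientation": TCP orientation; "wrist_force": force on the tool from outside, world axes, zero at the start; "ft_torque": the same for the moment, N m; "gripper_width": finger opening in m; "grip_force": force on a finger pad.
Only numpy, scipy, OpenCV 4.12 (cv2) and the standard library are available. Lean on these libraries where they do the work, as an engineer would, in place of code of your own. Each camera call takes 0.05 s, during which the arm holds its last target. There are 200 camera calls.

## Working session

There is one attempt and no reset: what is moved stays moved. The work goes in short steps, each a Python script; the robot and the scene stay as the last script left them, time stands still between calls to the robot, and variables do not carry over. Pictures are saved under pics/ and viewed, at most 10 in all, crops included, and the job is handed in when it is done.

```bash
mkdir -p pics; python3 - <<'E'
from workcell import vision,get_obs
import cv2,numpy as np
for n in("top","side"):
    c=vision.read_camera(n); cv2.imwrite(f"pics/{n}0.png",c["frame"][:,:,::-1])
    np.savez(f"{n}0.npz",**c); print(n,c["intrinsics"].tolist(),np.round(c["view"],3).tolist())
o=get_obs();print(o["time_s"],o["orientation"])
E
```

```text
top [[525.1000810081669, 0.0, 287.02819877870365], [0.0, 525.1000810081669, 202.43676949769062], [0.0, 0.0, 1.0]] [[0.005, -1.0, 0.003, 0.073], [-0.994, -0.005, -0.109, 0.516], [0.109, -0.002, -0.994, 1.205], [0.0, 0.0, 0.0, 1.0]]
side [[426.67598689237025, 0.0, 280.5337898740549], [0.0, 426.67598689237025, 209.4491303454473], [0.0, 0.0, 1.0]] [[0.875, -0.485, -0.002, -0.43], [-0.265, -0.474, -0.84, 0.206], [0.406, 0.735, -0.543, 0.814], [0.0, 0.0, 0.0, 1.0]]
0.1 [ 2.28362395e-01  9.73576000e-01 -6.07711156e-04 -1.40971631e-04]
```

View pics/top0.png

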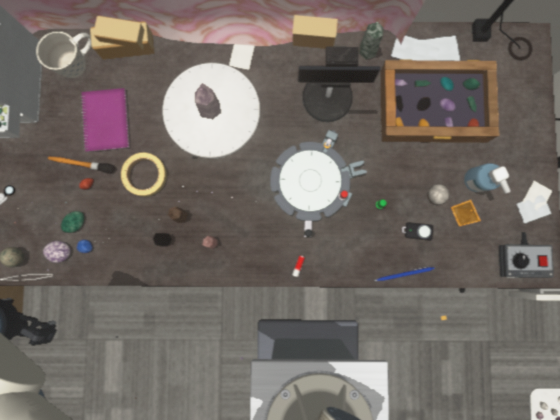

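View pics/side0.png

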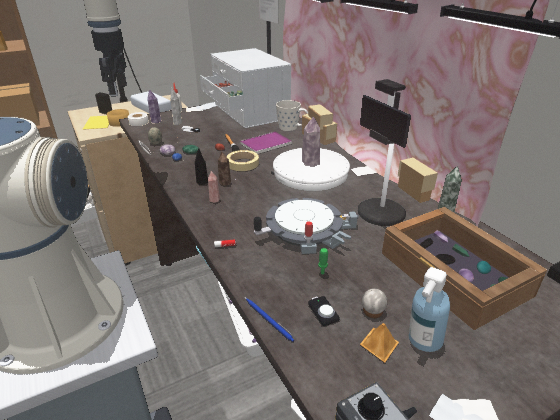

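Top view: turntable centre is about (310,180), red pin (344,194), fork (356,168), roller (330,140) and lever knob (308,230). The shutter is at (424,231). The crystals are pink (209,242), brown (177,214) and black (163,239).
Red or pin-like candidates are the red grip on the turntable (344,194), the red thing lying down (299,265) and the green pin (382,203). The one standing at the turntable's edge beside the fork fits; I'll confirm it in a crop.

```bash
cat > h.py <<'E'
import numpy as np,cv2
def load(n): return dict(np.load(n))
def ray(c,u,v):
    V=c["view"];R=V[:3,:3];o=-R.T@V[:3,3]
    d=R.T@np.linalg.solve(c["intrinsics"],[u,v,1.]);return o,d/np.linalg.norm(d)
def plane(c,u,v,z):
    o,d=ray(c,u,v);return o+d*(z-o[2])/d[2]
def tri(a,b):
    (o1,d1),(o2,d2)=a,b
    s=np.linalg.lstsq(np.c_[d1,-d2],o2-o1,rcond=None)[0]
    p,q=o1+s[0]*d1,o2+s[1]*d2;return (p+q)/2,np.linalg.norm(p-q)
def proj(c,p):
    q=c["intrinsics"]@(c["view"][:3,:3]@p+c["view"][:3,3]);return q[:2]/q[2]
def blobs(c,lo,hi,box,amin=8):
    u0,v0,u1,v1=box;hsv=cv2.cvtColor(c["frame"],cv2.COLOR_RGB2HSV)
    m=cv2.inRange(hsv,lo,hi) if lo[0]<=hi[0] else cv2.inRange(hsv,(0,)+lo[1:],hi)|cv2.inRange(hsv,lo,(180,)+hi[1:])
    k=np.zeros_like(m);k[v0:v1,u0:u1]=m[v0:v1,u0:u1]
    n,l,s,ce=cv2.connectedComponentsWithStats(k)
    return [(ce[i].round(2).tolist(),s[i].tolist(),l==i) for i in np.argsort(-s[:,4]) if i and s[i,4]>=amin]
E
python3 - <<'E'
from h import *
T,S=load("top0.npz"),load("side0.npz")
def p(n,b):
    for c,s,_ in b[:3]: print(n,c,s)
p("plateT",blobs(T,(0,0,170),(180,60,255),(265,135,360,225)))
p("plateS",blobs(S,(0,0,150),(180,60,255),(260,190,345,245)))
p("redT",blobs(T,(170,120,80),(10,255,255),(330,180,360,210)))
p("redS",blobs(S,(170,120,80),(10,255,255),(290,210,325,250)))
p("knobT",blobs(T,(0,0,0),(180,255,45),(300,218,318,240)))
p("knobS",blobs(S,(0,0,0),(180,255,45),(248,210,268,236)))
p("shT",blobs(T,(0,0,150),(180,60,255),(405,220,435,242)))
p("shS",blobs(S,(0,0,150),(180,60,255),(305,295,345,328)))
p("pinkT",blobs(T,(165,35,70),(12,150,255),(198,232,222,252)))
p("pinkS",blobs(S,(165,35,70),(12,150,255),(203,165,223,207)))
a=cv2.resize(T["frame"][135:265,145:365],None,fx=3.5,fy=3.5,interpolation=2)
cv2.imwrite("pics/cT.png",a[:,:,::-1])
b=cv2.resize(S["frame"][140:270,180:380],None,fx=4,fy=4,interpolation=2)
cv2.imwrite("pics/cS.png",b[:,:,::-1])
E
```

```text
plateT [309.89, 180.15] [279, 150, 62, 61, 2981]
plateT [328.0, 141.82] [325, 139, 6, 7, 28]
plateT [307.5, 222.5] [305, 221, 6, 4, 24]
plateS [303.75, 214.93] [275, 199, 59, 34, 1463]
plateS [338.67, 235.73] [332, 231, 13, 11, 55]
plateS [265.34, 228.94] [261, 227, 10, 5, 35]
redT [343.73, 193.9] [341, 191, 7, 7, 41]
redS [308.55, 228.39] [305, 222, 8, 14, 87]
knobS [257.17, 225.54] [254, 221, 7, 9, 35]
shT [424.0, 231.0] [419, 226, 11, 11, 109]
shS [326.01, 309.5] [319, 305, 16, 10, 114]
shS [314.5, 297.12] [312, 296, 6, 3, 8]
pinkT [209.15, 241.62] [198, 232, 24, 20, 404]
pinkS [213.09, 187.86] [203, 167, 20, 40, 476]
pinkS [219.57, 203.64] [217, 201, 6, 6, 14]
```

View pics/cT.png

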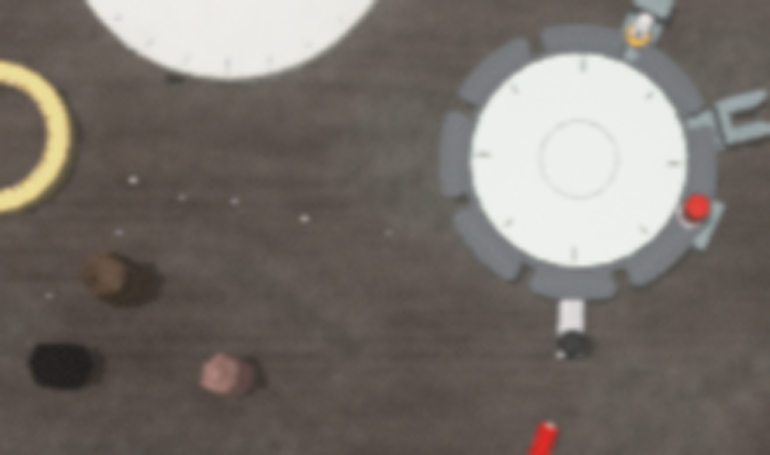

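View pics/cS.png

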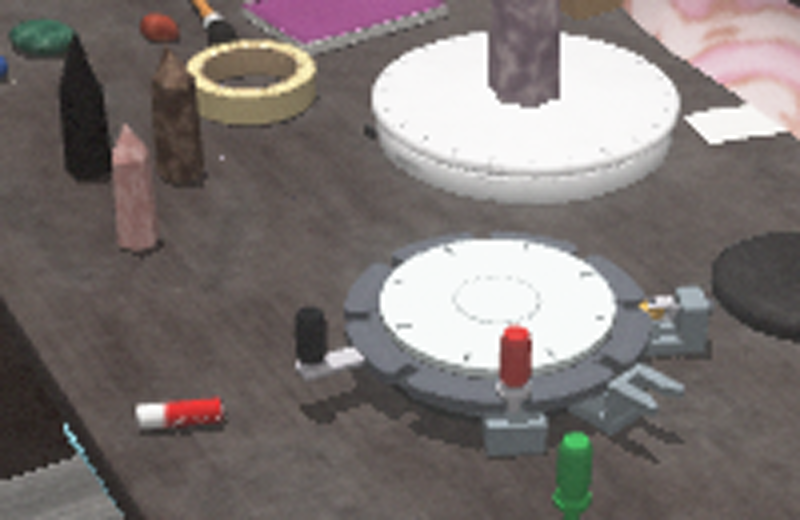

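Crops confirm it: the upright red-gripped pin in the bore ear beside the fork is the lock pin, the lying red thing is a marker, and the green pin is a decoy. In the side view the pink crystal has its apex at (211.5,171) and its base at (214,202); brown and black stand behind it.

```bash
python3 - <<'E'
from h import *
T,S=load("top0.npz"),load("side0.npz")
r=lambda x:np.round(x,4).tolist()
def ell(c,box,lo):
    b=blobs(c,(0,0,lo),(180,60,255),box)[0][2].astype(np.uint8)
    ct=max(cv2.findContours(b,0,cv2.CHAIN_APPROX_NONE)[0],key=len)
    return cv2.fitEllipse(cv2.convexHull(ct))
eT=ell(T,(265,135,360,225),170);print("ellT",eT)
C=plane(T,*eT[0],.039);print("C top",r(C), "diam mm",eT[1])
print("C side",r(plane(S,*ell(S,(260,190,345,245),150)[0],.039)))
ang=lambda p:(r(np.hypot(*(p-C)[:2])),r(np.degrees(np.arctan2(*(p-C)[1::-1]))))
P=plane(T,343.73,193.9,.072);print("pin",r(P),ang(P),"yaw",ang(P)[1]-255)
P,e=tri(ray(T,343.73,193.9),ray(S,308.5,223.5));print(" tri",r(P),r(e),ang(P))
P2,e=tri(ray(T,343.73,193.9),ray(S,308.55,228.7));print(" tri",r(P2),r(e),ang(P2))
for n,u,v,z in(("knobT",308.4,232.7,.067),("roller?",330,141,.036),("fork tips",363.6,161.7,.036),("fork tips",364.4,173,.036),("forkroot",353,170,.036)):
    p=plane(T,u,v,z);print(n,r(p),ang(p))
p=plane(S,257.2,225.5,.05);print("knobS",r(p),ang(p))
for n,b in(("sT",plane(T,424,231,.019)),("sS",plane(S,326,309.5,.019))):print(n,r(b))
for n,u,v,h in(("pink",214.2,201.7,.013),("brown",226.5,186,.016),("black",204,184.5,.016)):
    p=plane(S,u,v,0);d=ray(S,u,v)[1][:2];p[:2]+=h*d/np.hypot(*d)
    print(n,r(p),"top px base",r(proj(T,p)),"h.09",r(proj(T,p+[0,0,.09])), "side apex",r(proj(S,p+[0,0,{"pink":.09,"brown":.1,"black":.11}[n]])))
# pink masks
for n,c,box in(("T",T,(195,228,222,252)),("S",S,(203,165,223,207))):
    lab=cv2.cvtColor(c["frame"],cv2.COLOR_RGB2LAB)
    m=(lab[...,1]>137).astype(np.uint8);k=m*0;u0,v0,u1,v1=box;k[v0:v1,u0:u1]=m[v0:v1,u0:u1]
    q=cv2.findNonZero(k);print(n,cv2.boundingRect(q),cv2.moments(k,True)["m10"]/k.sum(),cv2.moments(k,True)["m01"]/k.sum(),cv2.minAreaRect(q),k.sum())
E
```

```text
ellT ((309.9258117675781, 180.19741821289062), (60.98280334472656, 61.93130874633789), 96.85860443115234)
C top [0.567, 0.0226, 0.039] diam mm (60.98280334472656, 61.93130874633789)
C side [0.5665, 0.0176, 0.039]
pin [0.5309, -0.0526, 0.072] (0.0834, -115.6201) yaw -370.6201
 tri [0.5322, -0.0534, 0.0699] 0.0023 (0.0836, -114.571)
 tri [0.5332, -0.0545, 0.0562] 0.0006 (0.0842, -113.6523)
knobT [0.4427, 0.0273, 0.067] (0.1243, 177.8328)
roller? [0.6614, -0.025, 0.036] (0.1057, -26.7456)
fork tips [0.6122, -0.1039, 0.036] (0.1344, -70.3436)
fork tips [0.5853, -0.1055, 0.036] (0.1294, -81.8851)
forkroot [0.5922, -0.0788, 0.036] (0.1045, -76.0127)
knobS [0.4419, 0.021, 0.05] (0.1251, -179.2624)
sT [0.4507, -0.2469, 0.019]
sS [0.4514, -0.2493, 0.019]
pink [0.4242, 0.2569, 0.0] top px base [210.8099, 241.4441] h.09 [205.062, 239.9942] side apex [210.9876, 170.1768]
brown [0.4888, 0.3231, 0.0] top px base [183.7071, 214.2521] h.09 [175.9179, 210.7286] side apex [223.7396, 152.1674]
black [0.4341, 0.3637, 0.0] top px base [166.0816, 237.0477] h.09 [156.8947, 235.2605] side apex [199.7852, 147.6017]
T (203, 236, 11, 11) 207.69411764705882 241.4470588235294 ((207.75001525878906, 241.75001525878906), (9.192387580871582, 9.899494171142578), 45.0) 85
S (208, 171, 11, 31) 212.67857142857142 187.35267857142858 ((212.8564453125, 186.06436157226562), (30.348634719848633, 9.25384521484375), 84.2894058227539) 224
```

```bash
cat >> h.py <<'E'
def q(th): # tool down, jaws closing along world angle th (deg)
    f=np.radians(th+90)/2; return [np.cos(f),np.sin(f),0.,0.]
def st(t=""):
    from workcell import get_obs
    o=get_obs();print(t,round(o["time_s"],2),np.round(o["position"],4),"F",np.round(o["wrist_force"],1),"w",round(o["gripper_width"],4),"g",np.round(o["grip_force"],1),flush=True);return o
def snap(n):
    from workcell import vision
    for c in("top","side"):
        d=vision.read_camera(c);np.savez(f"{c}{n}.npz",**d);cv2.imwrite(f"pics/{c}{n}.png",d["frame"][:,:,::-1])
E
python3 - <<'E'
from h import *
from workcell import bot,hand,kinematics
T=-30
P=np.array([.4235,.257]);C=np.array([.567,.0226])
print([np.round(kinematics.solve_ik([*p,.2],q(T)),2) for p in(P,C)])
bot.reach([*P,.19],q(T)); hand.move_gripper(.06,25); st("above")
bot.servo_line([*P,.043],velocity=.15); st("down")
hand.move_gripper(.015,25); o=st("grip")
bot.servo_line([*P,.165],velocity=.15); st("lift")
snap(1)
E
```

```text
[array([ 0.54,  0.21,  1.95, -0.  ,  0.98,  1.07]), array([ 0.04,  0.32,  1.8 , -0.  ,  1.02,  0.56])]
above 1.76 [0.4234 0.2574 0.19  ] F [ 0.   0.8 -0.2] w 0.0602 g 0.0
down 2.89 [0.424  0.2573 0.0436] F [ 0.9 -1.2  0.1] w 0.0596 g 0.0
grip 3.3 [0.424  0.2573 0.0437] F [-0.  -0.5  7.1] w 0.0243 g 25.5
lift 4.27 [0.4229 0.2567 0.1642] F [-0.3  0.7 -1.5] w 0.0239 g 24.8
```

```bash
python3 - <<'E'
from h import *
from workcell import bot,hand
C=[.567,.0226]
bot.reach([*C,.165],q(-30)); st("over")
bot.servo_line([*C,.095],velocity=.12)
z=.083
bot.servo_line([*C,z],velocity=.04);o=st("low")
while o["wrist_force"][2]<2 and z>.0795:
    z-=.001; bot.servo_line([*C,z],velocity=.03);o=st("step")
hand.move_gripper(.06); st("rel")
bot.servo_line([*C,.21],velocity=.2); 
bot.reach([.45,.25,.25],q(-30)); snap(2)
a=np.vstack([cv2.imread("pics/top2.png")[130:250,240:400]])
b=cv2.imread("pics/side2.png")[150:270,225:385]
cv2.imwrite("pics/c2.png",cv2.resize(np.hstack([a,b]),None,fx=2.5,fy=2.5,interpolation=2))
st()
E
```

```text
over 5.43 [0.5664 0.0234 0.1647] F [-0.3 -0.8 -1.2] w 0.0239 g 24.8
low 6.62 [0.5669 0.0226 0.0829] F [ 0.2  0.6 -0.8] w 0.0238 g 24.8
step 6.87 [0.567  0.0226 0.0827] F [-2.8  0.7  8.8] w 0.0239 g 25.6
rel 7.31 [0.567  0.0226 0.0819] F [ 0.3 -0.4 -0.1] w 0.0603 g 0.0
 9.22 [0.4506 0.249  0.2495] F [ 0.2 -0.5 -0.1] w 0.0598 g 0.0
```

View pics/c2.png

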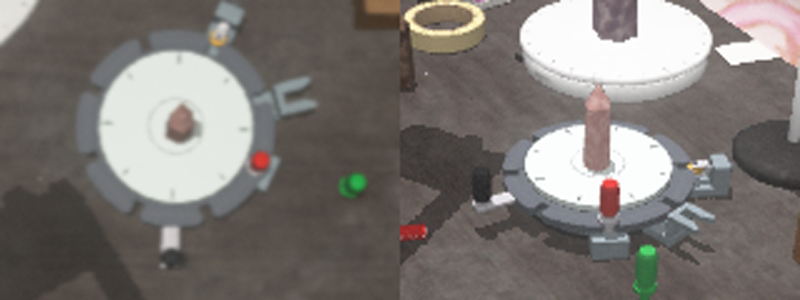

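The crystal stands in the circle and the pin is still in its bore. Next is the pin: grip it with the jaws closing across the fork slot, draw it, and look over the fork.

```bash
python3 - <<'E'
from h import *
from workcell import bot,hand,kinematics
P=[.5315,-.0533];th=14.7
bot.reach([.5,-.09,.2],q(th)); hand.move_gripper(.045,30)
bot.reach([*P,.15],q(th)); bot.servo_line([*P,.061],velocity=.1); st("at")
hand.move_gripper(.005,30); st("grip")
bot.servo_line([*P,.098],velocity=.06); st("lift")
F=np.array([.567,.0226])+.116*np.array([np.cos(np.radians(-75.4)),np.sin(np.radians(-75.4))])
print(F)
bot.servo_line([*F,.098],velocity=.08); st("fork"); bot.dwell(.3); snap(3)
a=cv2.imread("pics/top3.png")[140:230,290:410]
b=cv2.imread("pics/side3.png")[170:260,260:380]
cv2.imwrite("pics/c3.png",cv2.resize(np.hstack([a,b]),None,fx=3.3,fy=3.3,interpolation=2))
E
```

```text
at 12.26 [ 0.532  -0.0534  0.0616] F [-0.4 -0.3  0.5] w 0.0447 g 0.0
grip 12.61 [ 0.5323 -0.0533  0.0616] F [0.7 0.  3.3] w 0.0172 g 29.4
lift 13.38 [ 0.5311 -0.0533  0.0979] F [-0.3  0.6 -1.7] w 0.0172 g 29.4
[ 0.59624005 -0.08965426]
fork 14.45 [ 0.5957 -0.0894  0.0979] F [ 0.2 -0.2 -0.2] w 0.0171 g 29.4
```

View pics/c3.png

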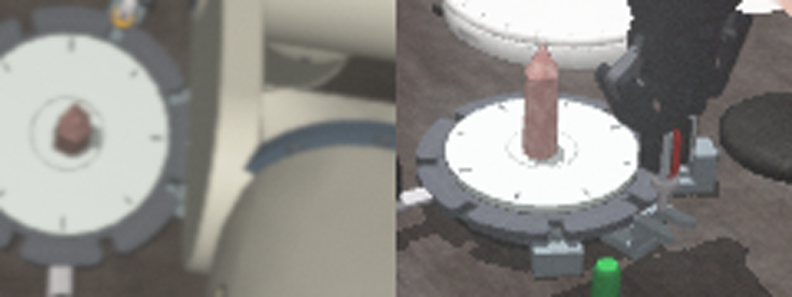

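Holding the pin above the fork. Side crop: the shank is over the slot near (663,205). I'll measure the slot's centreline in the clean top and side images (frames 2), sampled on the prong-top plane.

```bash
python3 - <<'E'
from h import *
F=np.array([.5962,-.0897]);a=np.radians(-75.4);ex=np.array([np.cos(a),np.sin(a)]);ey=np.array([-ex[1],ex[0]])
for n in("top2","side2","top0","side0"):
    c=load(n+".npz");g=cv2.cvtColor(c["frame"],cv2.COLOR_RGB2LAB).astype(np.float32)[...,0]
    print(n)
    for x in np.arange(-.004,.019,.004):
        ys=np.arange(-.022,.0221,.002)
        uv=np.array([proj(c,np.r_[F+x*ex+y*ey,.036]) for y in ys],np.float32)
        v=cv2.remap(g,uv[:,:1],uv[:,1:],cv2.INTER_LINEAR).ravel()
        print(int(x*1e3),v.astype(int).tolist())
E
```

```text
top2
-4 [91, 89, 82, 93, 120, 145, 155, 155, 147, 128, 108, 93, 83, 89, 114, 140, 157, 162, 156, 137, 115, 101, 99]
0 [89, 82, 79, 88, 117, 142, 154, 156, 148, 128, 105, 89, 80, 86, 110, 143, 157, 160, 154, 139, 115, 103, 100]
4 [87, 79, 76, 90, 118, 146, 156, 156, 147, 128, 105, 85, 78, 88, 114, 142, 157, 160, 155, 137, 115, 102, 101]
8 [89, 84, 78, 88, 118, 143, 156, 156, 148, 124, 106, 93, 85, 86, 107, 136, 153, 158, 153, 136, 112, 101, 99]
12 [93, 87, 83, 92, 117, 148, 155, 149, 132, 113, 100, 97, 92, 86, 92, 117, 143, 155, 154, 136, 111, 96, 96]
16 [93, 92, 91, 99, 118, 135, 140, 131, 113, 102, 96, 95, 92, 87, 87, 99, 119, 136, 139, 123, 107, 98, 97]
side2
-4 [109, 109, 106, 104, 126, 164, 187, 187, 187, 168, 133, 111, 106, 106, 114, 148, 179, 193, 190, 171, 136, 115, 110]
0 [109, 105, 103, 107, 131, 166, 188, 189, 188, 160, 127, 109, 105, 104, 112, 149, 183, 194, 195, 184, 149, 120, 108]
4 [103, 103, 103, 108, 124, 155, 178, 188, 182, 155, 109, 96, 105, 105, 120, 155, 190, 192, 192, 173, 136, 111, 105]
8 [106, 108, 106, 102, 113, 147, 178, 190, 185, 169, 141, 121, 110, 111, 126
[... 950 characters left out ...]
 106, 104]
side0
-4 [98, 100, 98, 96, 117, 152, 174, 175, 175, 157, 124, 102, 97, 98, 105, 139, 168, 182, 179, 160, 126, 106, 103]
0 [100, 97, 97, 100, 121, 155, 176, 176, 175, 149, 117, 101, 97, 97, 106, 140, 172, 183, 182, 172, 138, 112, 103]
4 [98, 97, 95, 100, 116, 146, 167, 175, 169, 144, 101, 89, 98, 96, 108, 142, 177, 180, 179, 162, 130, 105, 98]
8 [98, 99, 97, 95, 106, 139, 168, 179, 172, 155, 130, 113, 102, 102, 118, 152, 167, 173, 178, 158, 126, 101, 99]
12 [105, 106, 98, 94, 104, 137, 173, 180, 169, 128, 113, 109, 105, 102, 101, 114, 144, 176, 177, 159, 129, 109, 103]
16 [92, 97, 97, 97, 112, 155, 175, 167, 135, 113, 112, 112, 105, 102, 101, 106, 119, 143, 160, 162, 130, 104, 103]
```

Both views agree that the slot centre lies about 2 mm towards +y of the fork frame from my estimate. I'll correct for that and lower under force watch.

```bash
python3 - <<'E'
from h import *
from workcell import bot,hand
a=np.radians(-75.4);ex=np.array([np.cos(a),np.sin(a)]);ey=np.array([-ex[1],ex[0]])
F=np.array([.5962,-.0897])+.002*ey+.001*ex
bot.servo_line([*F,.098],velocity=.05)
ok=True
for z in(.091,.088,.084,.078,.072,.068,.067,.0662):
    bot.servo_line([*F,z],velocity=.05);o=st(z)
    if o["wrist_force"][2]>5: ok=z<.07;break
print(ok)
if ok:
    hand.move_gripper(.04);st("rel")
    bot.servo_line([*F,.16],velocity=.15)
    bot.reach([.40,-.12,.25],q(14.7)); snap(4);st()
    A=cv2.imread("pics/top4.png")[130:240,250:400];b=cv2.imread("pics/side4.png")[160:270,235:385]
    cv2.imwrite("pics/c4.png",cv2.resize(np.hstack([A,b]),None,fx=2.6,fy=2.6,interpolation=2))
E
```

```text
0.091 15.39 [ 0.5979 -0.0901  0.0904] F [-0.4 -0.3 -0.5] w 0.0172 g 29.4
0.088 15.64 [ 0.5983 -0.0901  0.0878] F [ 0.2  0.3 -1.4] w 0.0173 g 29.4
0.084 15.89 [ 0.5982 -0.0901  0.0837] F [-0.2 -0.  -0.5] w 0.0167 g 29.4
0.078 16.16 [ 0.5981 -0.0901  0.0775] F [ 0.2 -0.5 -0.6] w 0.0171 g 29.4
0.072 16.43 [ 0.5981 -0.0901  0.0716] F [ 0.2 -0.4 -0.4] w 0.0169 g 29.4
0.068 16.68 [ 0.5982 -0.0901  0.0677] F [-0.5 -0.1 -0.5] w 0.017 g 29.4
0.067 16.93 [ 0.5984 -0.0901  0.067 ] F [ 0.3 -0.5 -1.2] w 0.0173 g 29.4
0.0662 17.18 [ 0.5986 -0.0902  0.0666] F [-0.5  0.5  4.3] w 0.0168 g 29.7
True
rel 17.52 [ 0.5983 -0.0902  0.0661] F [-0.4 -0.3  0.3] w 0.0402 g 0.0
 19.28 [ 0.4011 -0.12    0.2495] F [-0.2  0.4  0.8] w 0.0399 g 0.0
```

View pics/c4.png

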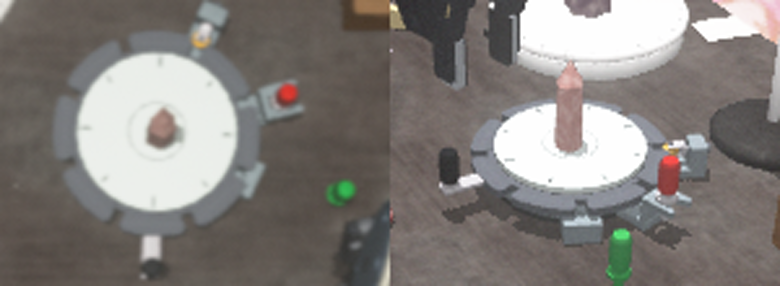

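The pin hangs in the fork (top crop, (287,95)) and the crystal still stands. Next I'll cage the lever knob and swing it a quarter turn clockwise.

```bash
python3 - <<'E'
from h import *
from workcell import bot,hand,kinematics
C=np.array([.5675,.0226]);r=.124;a0=177.1;z=.056
def pos(a): return [C[0]+r*np.cos(np.radians(a)),C[1]+r*np.sin(np.radians(a))]
bot.reach([*pos(a0),.15],q(a0-90)); hand.move_gripper(.045,20)
bot.servo_line([*pos(a0),z],velocity=.12); st("at")
hand.move_gripper(.023,20); st("cage")
for d in np.r_[np.arange(6,90,6),91]:
    a=a0-d; bot.servo_line([*pos(a),z],q(a-90),velocity=.08)
    if d%18==0 or d==91: st(d)
bot.dwell(.2); hand.move_gripper(.045); st("open"); bot.dwell(.2)
bot.servo_line([*pos(a),.16],velocity=.12)
bot.reach([.40,-.12,.25],q(0)); snap(5);st()
A=cv2.imread("pics/top5.png")[130:240,250:400];b=cv2.imread("pics/side5.png")[160:270,235:385]
cv2.imwrite("pics/c5.png",cv2.resize(np.hstack([A,b]),None,fx=2.6,fy=2.6,interpolation=2))
E
```

```text
at 21.32 [0.4441 0.0289 0.0564] F [ 0.  -0.1 -0.3] w 0.0448 g 0.0
cage 21.66 [0.4439 0.0289 0.0564] F [0.4 0.4 0.2] w 0.0228 g 0.0
18 22.58 [0.4516 0.0666 0.056 ] F [-0.7  0.9  0.3] w 0.023 g 0.0
36 23.51 [0.4707 0.1001 0.0559] F [ 0.1  0.2 -0.5] w 0.0228 g 0.0
54 24.43 [0.5001 0.1264 0.0561] F [ 1.2 -1.   0.2] w 0.0232 g 0.8
72 25.36 [0.5349 0.1422 0.056 ] F [-0.3  0.6 -0.5] w 0.023 g 0.0
91 26.32 [0.5755 0.1462 0.056 ] F [ 0.1  0.3 -0.1] w 0.023 g 0.0
open 26.86 [0.5759 0.1463 0.056 ] F [ 0.2  0.5 -0.5] w 0.0448 g 0.0
 29.43 [ 0.4006 -0.1194  0.2497] F [-0.7  0.4  0.2] w 0.0449 g 0.0
```

View pics/c5.png

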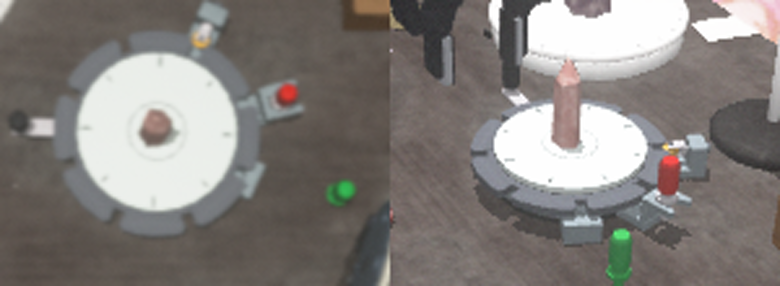

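The lever now points left (knob at crop (18,121)), the crystal stands inside the circle, and the pin hangs. I'll check the knob angle numerically, then press the shutter.

```bash
python3 - <<'E'
from h import *
from workcell import bot,hand
T=load("top5.npz")
p=plane(T,250+18/2.6,130+121/2.6,.067)-[.567,.0226,0];print("lever deg",np.degrees(np.arctan2(p[1],p[0])))
B=[.451,-.248]
hand.move_gripper(0.); bot.reach([*B,.12],q(-29)); bot.servo_line([*B,.042],velocity=.12);st("above")
for z in np.arange(.037,.0295,-.001):
    bot.servo_line([*B,z],velocity=.03);o=st(round(z,4))
    if o["wrist_force"][2]>9:break
bot.dwell(.3);st("hold")
bot.servo_line([*B,.15],velocity=.12);bot.reach([.40,-.2,.25],q(-29));bot.dwell(.5);snap(6);st()
A=cv2.imread("pics/top6.png")[130:250,140:400];b=cv2.imread("pics/side6.png")[130:330,190:385]
cv2.imwrite("pics/c6.png",np.hstack([cv2.resize(A,(400,185)),cv2.resize(b,(390,400))[:185]*0]) if 0 else np.vstack([cv2.resize(A,(585,270)),cv2.resize(b[:110],(585,330))]))
E
```

```text
lever deg 88.37617376374952
above 31.52 [ 0.4516 -0.2481  0.0428] F [ 0.   0.6 -0.3] w 0.0 g 0.0
0.037 31.83 [ 0.451  -0.248   0.0371] F [-0.2  0.2  0.1] w 0.0002 g 0.0
0.036 32.08 [ 0.4512 -0.2481  0.0361] F [ 0.  -0.8  0.8] w 0.0001 g 0.4
0.035 32.33 [ 0.4511 -0.2481  0.0351] F [ 0.6 -0.4  1.8] w 0.0001 g 0.9
0.034 32.58 [ 0.4511 -0.2481  0.034 ] F [ 0.5 -1.1  3.3] w 0.0 g 1.2
0.033 32.83 [ 0.4512 -0.2481  0.033 ] F [-0.5 -0.6  2.6] w 0.0001 g 1.6
0.032 33.08 [ 0.4511 -0.2481  0.0321] F [-0.8 -0.7  5. ] w -0.0 g 2.1
0.031 33.33 [ 0.4512 -0.2481  0.0318] F [-2.3  0.3 17.1] w -0.0001 g 8.2
hold 33.63 [ 0.4512 -0.2482  0.0318] F [-2.4 -0.  16. ] w -0.0003 g 8.1
 35.93 [ 0.4    -0.2     0.2498] F [-0.  -0.  -0.1] w 0.0001 g 0.0
```

View pics/c6.png

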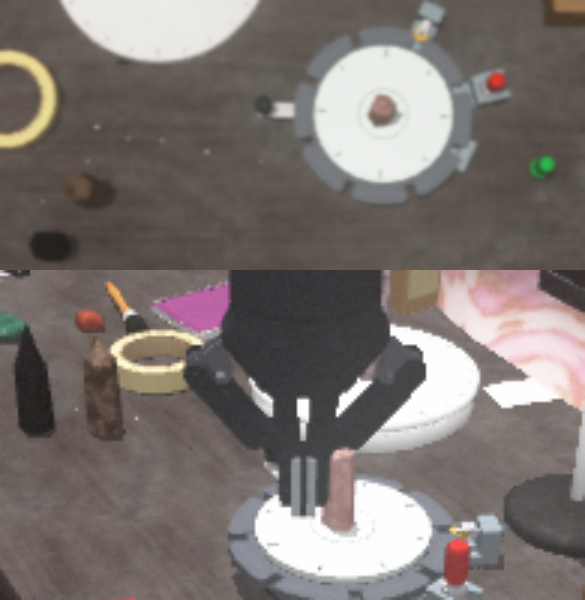

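The button bottomed out at 4 mm of travel and the lever swung about 89.5° as measured. Crystal, pin and neighbours are all standing or hanging as required, and the arm is clear.

```bash
python3 -c "
from workcell import hand_in;print(hand_in())"
```

```text
the job is handed in; nothing more can be done
None
```

I handed the job in at about 36 s of robot time with every step carried out: pink crystal upright in the plate's circle, pin in the fork, plate turned two clicks clockwise, shutter pressed fully, and the brown and black crystals untouched; `hand_in()` returned no verdict.

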